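# Drive a spent cartridge out of its tilted barrel

## Robot

A 6-joint arm with a two-finger parallel gripper is mounted at the origin on a cart in front of the work surface, level with it; the furniture and walls round the work are solid. World frame = base frame: x ahead of the robot, y to its left, z up, the work surface at z = 0. Lengths are in m, angles in rad, forces in N, time in s.
With the tool pointing down it reaches from about 0.25 to 0.725 m from the base axis. Payload 4 kg.
Tool frame: the origin (TCP) lies midway between the tips of the shut fingers; the grasp point (between the pads) lies 19 mm behind it; z points along the fingers, y is the line along which they close (so a half turn about z gives the same grasp; the last joint's range is limited). The gripper opens to 85 mm and grips with 20 to 120 N. Pads are 22 mm wide; open, the fingers measure 114 mm over their backs; the gripper's body (76 mm by 85 mm) begins 54 mm behind the grasp point. The pads swing forward as they close: fully open they stand 13 mm farther back than shut.
Start: joints at [1.18, 0.241, 0.005, 1.335, 0, 1.571], TCP at [0.19, 0.462, 0.231] pointing down, gripper open.
Joint ranges: [-2.72, 2.72], [-1.05, 1.87], [-1.09, 1.28], [-1.99, 2.15], [-1.42, 1.44], [-3.14, 3.14]. Speed limits (rad/s): [2.79, 2.79, 3.14, 3.14, 3.14, 3.14].

## Interface

Orientations are given as a unit quaternion [x, y, z, w].
In Python, from workcell import bot gives the robot as it stands. The module is installed in compiled form; this text tells all that it offers.
- The arm moves only by the tool jog_arm, never from a script. Its argument "deltas" is a list of rows, each an object with "fingers": the opening, from 0 (shut) to 1 (fully open); "delta_pos": the shift along the tool's x, y, z normalised to -1 to 1, where 1 is 300 mm, a list of three; "yaw": the turn about the tool's z normalised to -1 to 1, where 1 is pi/4 rad. A call has 1 to 12 rows; each row is the pose to reach, as a shift and turn from the pose commanded when the call began, along the tool's axes at that moment; what a row does not reach only later rows make up. A row lasts 1/10 s, in which the tool goes at most 50 mm and 8.59 degrees, less where a joint would pass 70% of its speed; a pose out of reach is approached as far as the arm can. A call with a number of a shift or a turn outside -1 to 1 is refused whole. A call with a gripper value outside its range is refused whole. The fingers move at their own pace and stop on an object; the grip force is fixed at half the most. Time passes only in rows, so rows that repeat a pose let the fingers close. It gives the time, the measured TCP pose, the force, the opening and the grip force at its end, in the units of the state.
- bot.get_obs(): the state, without advancing time (a new reading comes with each control period).
- bot.camera(name): name is "scene" or "top"; returns a dict with "image" (420x560x3 uint8, red, green, blue), "range_z" (420x560 float32, m along the optical axis (not along the pixel's ray), 0 where there is no reading), "fx", "fy", "cx", "cy" (pixels), "rvec" (rotation vector, rad) and "tvec" (3), from world to camera coordinates, as OpenCV has them. Camera axes: x right, y down, z forward; pixel columns grow to the right and rows downward; lengths in m; the calibration is good to about 2 mm. A picture is of the moment at which its call begins.
- bot.job_done(): hands the job in; it is judged then, once.
The state is a dict: "clock": time; "joint_pos": joint angles; "joint_vel": joint speeds; "tau": joint torques, N m; "eef_pos": TCP position; "tool_rot": TCP orientation; "ft_force": force on the tool from outside, world axes, zero at the start; "ft_torque": the same for the moment, N m; "grip_width": finger opening in m; "grasp_force": force on a finger pad.
Only numpy, scipy, OpenCV 4.12 (cv2) and the standard library are available. Lean on these libraries where they do the work, as an engineer would, in place of code of your own. Each camera call takes 0.05 s, during which the arm holds its last target. There are 200 camera calls.

## Task

Slide the guard of the tilted barrel fully open, take the push rod out of its stand and drive the spent cartridge down through the bore with it until the cartridge drops into the catch tray. Then stand the push rod back in its stand and slide the guard fully shut again. Leave the cup, the bottle and the timer where they are.

Things in the scene. Friction and masses are not known exactly. Their poses are not given: they have to be found in the camera images.
- station: Fixed grey foot plate (240 x 130 x 8 mm, x -85 to +155 mm) carrying the tilted barrel between two cheeks (y +/-32 mm, 8 mm thick, x -75 to +13 mm, up to z = 162 mm) and a catch tray. Origin on the table below the barrel's lower opening; x level, from the mouth's side towards the tray (to the robot's left or left and ahead), z up.
- barrel: Fixed aluminium tube, outside 52 mm, bore 40 mm in diameter. Origin at the centre of its lower (exit) opening, 100 mm above the table; z runs up along the bore and leans 0.56 rad (32 degrees) from vertical, to the right as the robot sees it (station -x); y is the station's y. A spring plunger in the wall, 40 mm up the bore, clamps the cartridge.
- bore_mouth (a point): Centre of the 30 mm hole at the barrel's upper end, on the outer side of the face plate, 98 mm up the bore; axes as the barrel's. The cartridge cannot pass this hole and leaves only below. The plate with the guard's track is 73 mm wide in x and reaches from y = -36 to +103 mm; its rails rise 4 mm above this point.
- guard (a joint): Sliding steel guard plate (63 x 58 x 4 mm) across the mouth, m: 0 shut (plate centred on the mouth), 0.062 fully open; it slides along the barrel's +y axis, roughly towards the robot, needs about 2 N and stays where it is left. The bore is clear of it from 0.046.
- guard_tab (a point): Centre of the upright grey tab on the guard, its only grip: 10 mm thick along the slide (y), 32 mm wide across (x), 30 mm tall, rising from the plate along the barrel's z axis (top 15 mm above this point, plate surface 15 mm below). Axes as the barrel's.
- cartridge: The spent cartridge, a white plastic cylinder of 34 mm diameter and 62 mm length, 60 g; origin at its centre, z along its length. It starts in the bore, centre 40 mm up from the exit. Pushing it takes about 3 to 8 N; once its upper end has passed the plunger (rod tip about 40 mm above the exit) it drops into the tray by itself.
- rod_head (a point): Push rod, 165 mm long, 180 g: at its top a black cylindrical head of 24 mm diameter, 40 mm long, to grip; this point is the head's centre, 20 mm below the rod's top. Below it the steel stem of 20 mm diameter, 125 mm long. z points from tip to head.
- rod_tip (a point): Centre of the flat lower end of the push rod's stem, 145 mm from rod_head.
- stand_hole (a point): Centre of the hole's mouth on top of the fixed rod stand, a grey block 85 x 85 x 50 mm on the table. The hole is 26 mm in diameter and 44 mm deep, its floor 6 mm above the table, its mouth chamfered; the rod stands in it upright.
- cup_2: Sample cup with a screw lid, 57 mm diameter, 68 mm tall, loose bystander; origin under its centre.
- stain_b: Small bottle with a dark cap, 36 mm diameter, 87 mm tall, loose bystander; origin under its centre.
- timer: Flat countdown timer, 62 x 62 x 20 mm, loose bystander; origin under its centre.
- tray (a point): Centre of the floor of the open steel catch tray on the left half of the station, 11 mm above the table. The tray measures 174 mm along the station's x and 118 mm along y inside, its rim is 50 mm above the table. Axes as the station's.
There are look-alikes about, which are no part of the job. What is shaped like the part that bears stand_hole but turquoise is not meant.

How it is judged:
By the outcome, as a careful person would: the job done as asked, in the order asked, and still so for the second after the job is handed in, with the robot touching nothing.
It also fails if it takes over 72 s, if anything falls off the work surface, if the arm or the gripper's body presses on something with over 40 N, if the wrist force passes 120 N, or if a joint passes its speed limit or range.

## Working session

There is one attempt and no reset: what is moved stays moved. The work goes in short steps, Python scripts to look and compute and a tool call to move; the robot and the scene stay as the last step left them, time stands still between calls to the robot, and variables do not carry over. Pictures are saved under pics/ and viewed, at most 11 in all, crops included, and the job is handed in when it is done.

Besides the shell and the picture viewer there is one more tool, called after ">>>" as name([rows], argument=value, ...), one row to a line, values as JSON. jog_arm: Moves the arm, as the interface text tells. Scaled input: -1 to 1 covers 300 mm each way for a shift and pi/4 rad each way for a turn. Its arguments: {"type":"object","properties":{"deltas":{"type":"array","items":{"type":"object","properties":{"fingers":{"type":"number"},"delta_pos":{"type":"array","items":{"type":"number"}},"yaw":{"type":"number"}}}}},"required":["deltas"]}

```bash
mkdir -p pics; cat > h.py <<'E'
import numpy as np, cv2
from workcell import bot
from scipy.spatial.transform import Rotation as R
def cam(n):
    c=bot.camera(n); c['R']=cv2.Rodrigues(np.array(c['rvec'],float))[0]; c['t']=np.array(c['tvec'],float).ravel()
    z=c['range_z']; v,u=np.mgrid[:z.shape[0],:z.shape[1]]
    P=np.stack([(u-c['cx'])/c['fx']*z,(v-c['cy'])/c['fy']*z,z],-1)
    c['W']=(P-c['t'])@c['R']; c['W'][z==0]=np.nan
    return c
def proj(c,p):
    q=c['R']@np.array(p)+c['t']; return q[:2]/q[2]*[c['fx'],c['fy']]+[c['cx'],c['cy']]
def save(c,f,crop=None,s=1):
    im=c['image'][:,:,::-1]
    if crop: a,b,d,e=crop; im=im[b:e,a:d]
    cv2.imwrite('pics/'+f,cv2.resize(im,None,fx=s,fy=s,interpolation=cv2.INTER_CUBIC))
E
python3 - <<'E'
from h import *
a=cam('scene');b=cam('top')
save(a,'s1.png',None,1.4);save(b,'t1.png',None,1.4)
for c in(a,b): print(c['fx'],-c['R'].T@c['t'],c['R'][2])
print(bot.get_obs())
np.savez('v1.npz',a=a['W'],b=b['W'],ai=a['image'],bi=b['image'])
E
```

```text
404.8110645154287 [ 0.0849601  -0.941776    0.67891453] [ 0.43015352  0.7574655  -0.49113539]
453.3382417414155 [ 0.41869149 -0.11624598  1.38046518] [ 0.10536684 -0.02513859 -0.99411563]
{'clock': 0.1, 'joint_pos': array([1.17999474e+00, 2.41300476e-01, 3.87430285e-03, 1.33522640e+00,
       1.91601876e-05, 1.57080071e+00]), 'joint_vel': array([ 0.00016955, -0.00297641,  0.00383485,  0.00074308,  0.00116733,
       -0.00063744]), 'tau': array([ 4.31797753e-04, -3.73138797e+01,  2.53009468e+01,  1.08180955e-02,
        3.37463860e-05,  9.40315431e-06]), 'eef_pos': array([0.19024289, 0.46177855, 0.23052642]), 'tool_rot': array([ 1.94161792e-01,  9.80969081e-01, -9.08601052e-04, -1.89599875e-04]), 'ft_force': array([-0.01591685,  0.05796192,  0.35188806]), 'ft_torque': array([-0.01367676,  0.05643702,  0.0527052 ]), 'grasp_force': 0.0, 'grip_width': 0.08538535771339316}
```

View pics/s1.png

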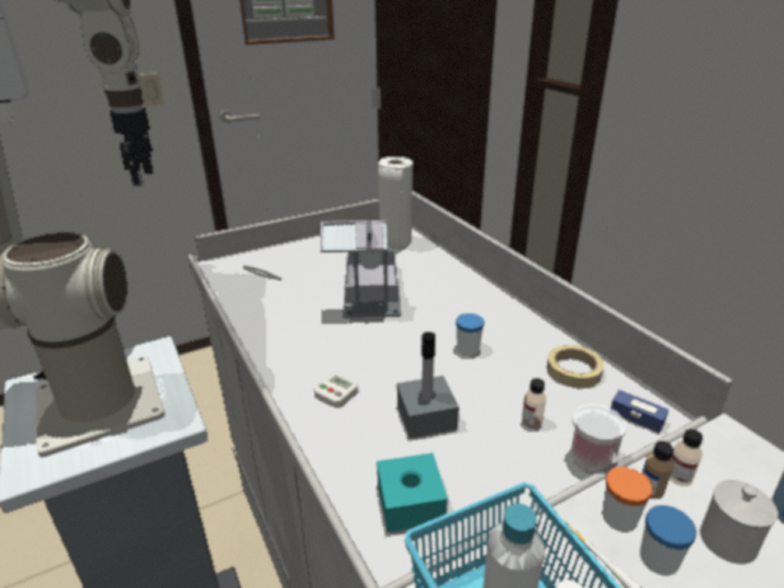

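View pics/t1.png

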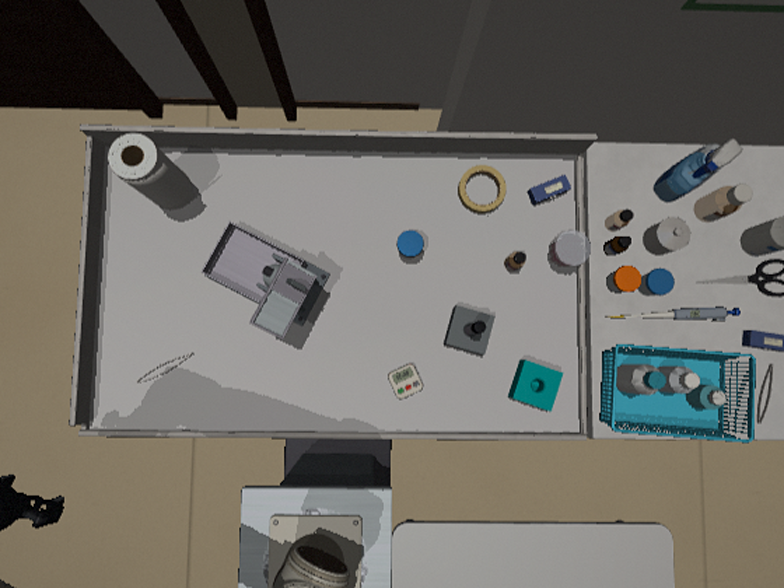

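Scene: the station is at scene px (370,260), top px (270,290), with the plate and guard towards the robot. There are two stand candidates. The grey block with the rod is at top px (468,330) and the turquoise block with an empty hole is at top px (537,385). The grey one is meant, because the turquoise one is ruled out explicitly and the rod stands in the grey one.

```bash
python3 - <<'E'
from h import *
d=np.load('v1.npz');W=d['b'];I=d['bi']
def box(c): 
    x0,y0,x1,y1=[int(v/1.4) for v in c]; return W[y0:y1,x0:x1].reshape(-1,3)
P=box((195,210,350,355));P=P[~np.isnan(P[:,0])]
h=P[(P[:,2]>.14)&(P[:,2]<.26)]
# fit plane ransac
best=0;rng=np.random.default_rng(0)
for _ in range(500):
    q=h[rng.choice(len(h),3,False)];n=np.cross(q[1]-q[0],q[2]-q[0]);l=np.linalg.norm(n)
    if l<1e-6: continue
    n/=l; m=abs((h-q[0])@n)<.003
    if m.sum()>best:best=m.sum();M=m
q=h[M];c=q.mean(0);n=np.linalg.svd(q-c)[2][2];n*=np.sign(n[2]);print('plane',len(h),best,c,n,'tilt',np.arccos(n[2]))
yw=np.arctan2(-n[1],-n[0]);print('yaw from normal',yw)
X=lambda y:np.array([np.cos(y)*np.cos(.56),np.sin(y)*np.cos(.56),np.sin(.56)]);Y=lambda y:np.array([-np.sin(y),np.cos(y),0])
uv=np.c_[(q-c)@X(yw),(q-c)@Y(yw)].astype(np.float32);r=cv2.minAreaRect(uv);print(r); print(np.percentile(uv,[.5,99.5],axis=0))
bp=cv2.boxPoints(r); print(np.array([c+a*X(yw)+b*Y(yw) for a,b in bp]))
g=h[((h-c)@n)>.008];print('above',len(g),g.mean(0) if len(g) else 0, g[g[:,2].argmax()]if len(g) else 0)
# tray rim
t=P[(P[:,2]>.04)&(P[:,2]<.06)];r=cv2.minAreaRect(t[:,:2].astype(np.float32));print('tray',len(t),r,cv2.boxPoints(r))
# stand
s=box((435,295,505,365));t=s[(s[:,2]>.04)&(s[:,2]<.06)];r=cv2.minAreaRect(t[:,:2].astype(np.float32));print('stand',r, np.median(t[:,2]))
t=s[s[:,2]>.16];print('rod',len(t),t.mean(0),t[:,2].max())
E
python3 - <<'E'
import sys;sys.path.insert(0,'.')
import os;os.chdir('.')
import numpy as np,cv2
I=np.load('v1.npz')
a=I['ai'][145:235,215:300,::-1];b=I['bi'][150:255,140:260,::-1]
c=I['bi'][205:305,305:410,::-1]
f=lambda i:cv2.resize(i,(390,int(390*i.shape[0]/i.shape[1])),interpolation=3)[:400]
ims=[f(a),f(b)]
H=max(i.shape[0] for i in ims)
cv2.imwrite('pics/c1.png',np.hstack([cv2.copyMakeBorder(i,0,H-i.shape[0],0,0,0) for i in ims]))
E
```

```text
plane 1535 894 [0.53271912 0.05565917 0.18419135] [-0.27463297 -0.44768452  0.85097315] tilt 0.5529609278360158
yaw from normal 1.020544306605693
((-0.0009077712893486023, -0.002270631492137909), (0.07470368593931198, 0.13846756517887115), 4.358914375305176)
[[-0.03937962 -0.06920837]
 [ 0.03874387  0.0652778 ]]
[[ 0.45899717  0.0577321   0.16113063]
 [ 0.58134703 -0.006863    0.16672088]
 [ 0.60950767  0.04990043  0.20628767]
 [ 0.48715781  0.11449554  0.20069742]]
above 64 [0.55304347 0.03143827 0.20891976] [0.55764853 0.03305134 0.22026153]
tray 208 ((0.6055728197097778, 0.12040004134178162), (0.227337047457695, 0.12401726096868515), 63.2033805847168) [[ 0.49897859  0.04689313]
 [ 0.60967785 -0.00901692]
 [ 0.712167    0.19390695]
 [ 0.6014678   0.24981701]]
stand ((0.4873565435409546, -0.3193173408508301), (0.08594591915607452, 0.08535786718130112), 74.77400970458984) 0.048684042140204636
rod 64 [ 0.48711063 -0.31845598  0.16912082] 0.17558363046410236
```

View pics/c1.png

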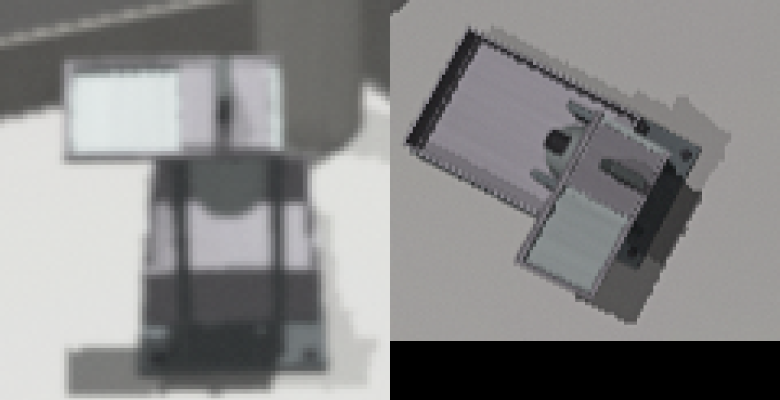

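>>> jog_arm([
  {"delta_pos": [0, 0, -0.25], "yaw": 1, "fingers": 0.6},
  {"delta_pos": [0, 0, -0.25], "yaw": 1, "fingers": 0.6},
  {"delta_pos": [0, 0, -0.25], "yaw": 1, "fingers": 0.6},
  {"delta_pos": [0, 0, -0.25], "yaw": 1, "fingers": 0.6},
  {"delta_pos": [0, 0, -0.25], "yaw": 1, "fingers": 0.6},
  {"delta_pos": [0, 0, -0.25], "yaw": 1, "fingers": 0.6},
])

```text
clock: 0.7
eef_pos: [0.1904, 0.462, 0.3059]
tool_rot: [0.556, 0.831, -0.001, 0.0]
ft_force: [0.5, 0.1, -0.3]
grip_width: 0.0513
grasp_force: 0.0
```

>>> jog_arm([
  {"delta_pos": [0, 0, 0], "yaw": 1, "fingers": 0.6},
  {"delta_pos": [0, 0, 0], "yaw": 1, "fingers": 0.6},
  {"delta_pos": [0, 0, 0], "yaw": 1, "fingers": 0.6},
  {"delta_pos": [0, 0, 0], "yaw": 1, "fingers": 0.6},
  {"delta_pos": [0, 0, 0], "yaw": 1, "fingers": 0.6},
  {"delta_pos": [0, 0, 0], "yaw": 1, "fingers": 0.6},
])

```text
clock: 1.3
eef_pos: [0.1903, 0.462, 0.3057]
tool_rot: [0.831, 0.556, -0.001, 0.0]
ft_force: [0.1, 0.2, 0.3]
grip_width: 0.0514
grasp_force: 0.0
```

>>> jog_arm([
  {"delta_pos": [0, 0, 0], "yaw": 0.11, "fingers": 0.6},
  {"delta_pos": [0, 0, 0], "yaw": 0.11, "fingers": 0.6},
])

```text
clock: 1.5
eef_pos: [0.2118, 0.4518, 0.3058]
tool_rot: [0.847, 0.532, -0.005, -0.007]
ft_force: [0.1, 0.7, 0.1]
grip_width: 0.0514
grasp_force: 0.0
```

```bash
cat >> h.py <<'E'
yaw=1.095
Xs=np.array([np.cos(yaw),np.sin(yaw),0]);Ys=np.array([-Xs[1],Xs[0],0]);Zb=-np.sin(.56)*Xs+np.cos(.56)*np.array([0,0,1]);Xb=np.cos(.56)*Xs+np.sin(.56)*np.array([0,0,1])
mouth=np.array([.5641,.0385,.183])
def to(p):  # jog units from measured TCP to p
    o=bot.get_obs();T=R.from_quat(o['tool_rot']).as_matrix()
    return (T.T@(np.array(p)-o['eef_pos'])/.3).round(4), o
E
python3 - <<'E'
from h import *
d=np.load('v1.npz')
for k,W in(('scene',d['a']),('top',d['b'])):
    q=W.reshape(-1,3)-mouth; q=q[~np.isnan(q[:,0])]
    l=np.c_[q@Xb,q@Ys,q@Zb]
    m=(abs(l[:,0])<.03)&(abs(l[:,1])<.035)&(l[:,2]>.010)&(l[:,2]<.05)
    print(k,m.sum(),np.percentile(l[m],[2,25,50,75,98],axis=0).round(4).tolist())
    t=m&(l[:,2]>.028); print(' top',t.sum(),l[t].mean(0),l[t].min(0),l[t].max(0))
tab=mouth+.02*Zb
u,o=to(tab+[0,0,.08]);print(u,o['eef_pos'],R.from_quat(o['tool_rot']).as_matrix().round(3),o['joint_pos'],Xs,Ys)
E
```

```text
scene 39 [[-0.0165, -0.0009, 0.013], [-0.0145, -0.0006, 0.0283], [-0.0058, 0.002, 0.0314], [0.003, 0.0048, 0.033], [0.0143, 0.0054, 0.0361]]
 top 29 [-0.00123776  0.00191341  0.03252712] [-0.01665849 -0.00093257  0.02956303] [0.01514017 0.00501835 0.03649573]
top 60 [[-0.0153, -0.0046, 0.0128], [-0.0047, -0.002, 0.0285], [0.0051, 0.0006, 0.0319], [0.0142, 0.0032, 0.0335], [0.0171, 0.005, 0.0357]]
 top 47 [0.00164277 0.00011887 0.0324915 ] [-0.01597769 -0.00477157  0.02803653] [0.01644046 0.00491439 0.03780552]
[-0.7669  1.6561  0.0589] [0.21175621 0.45176338 0.30575458] [[ 0.434  0.901 -0.016]
 [ 0.901 -0.434  0.006]
 [-0.002 -0.017 -1.   ]] [1.1220668  0.22119054 0.17170112 1.52288634 0.01710923 3.14159047] [0.45804647 0.88892825 0.        ] [-0.88892825  0.45804647  0.        ]
```

>>> jog_arm([
  {"delta_pos": [-0.38, 0.83, 0]},
  {"delta_pos": [-0.38, 0.83, 0]},
  {"delta_pos": [-0.38, 0.83, 0]},
  {"delta_pos": [-0.38, 0.83, 0]},
  {"delta_pos": [-0.38, 0.83, 0]},
  {"delta_pos": [-0.38, 0.83, 0]},
  {"delta_pos": [-0.38, 0.83, 0]},
])

```text
invalid input at $.deltas[0]: expected keys fingers, delta_pos, yaw
```

```bash
cat > s.py <<'E'
from h import *
import sys
p=eval(sys.argv[1]); u,o=to(p)
T=R.from_quat(o['tool_rot']).as_matrix(); print('jog',u,'yawerr(units,+tool)',round((np.arctan2(T[1,0],T[0,0])-yaw)/(np.pi/4),3),'tz',T[:,2].round(3),'pos',o['eef_pos'].round(4),'t',o['clock'],'j',o['joint_pos'].round(2),'F',o['ft_force'].round(1),'w',o['grip_width'])
q=o['eef_pos']-mouth; print('rel mouth Xs,Ys,z',(q@Xs).round(4),(q@Ys).round(4),q[2].round(4))
E
python3 s.py "mouth+.019*Zb+[0,0,.08]"
```

```text
jog [-0.7651  1.6562  0.0617] yawerr(units,+tool) 0.034 tz [-0.016  0.006 -1.   ] pos [0.2118 0.4518 0.3058] t 1.5 j [1.12 0.22 0.17 1.52 0.02 3.14] F [0.1 0.7 0.1] w 0.051391195012134856
rel mouth Xs,Ys,z 0.206 0.5025 0.1228
```

>>> jog_arm([
  {"delta_pos": [-0.38, 0.83, 0], "yaw": 0, "fingers": 0.5},
  {"delta_pos": [-0.38, 0.83, 0], "yaw": 0, "fingers": 0.5},
  {"delta_pos": [-0.38, 0.83, 0], "yaw": 0, "fingers": 0.5},
  {"delta_pos": [-0.38, 0.83, 0], "yaw": 0, "fingers": 0.5},
  {"delta_pos": [-0.38, 0.83, 0], "yaw": 0, "fingers": 0.5},
  {"delta_pos": [-0.38, 0.83, 0], "yaw": 0, "fingers": 0.5},
  {"delta_pos": [-0.38, 0.83, 0], "yaw": 0, "fingers": 0.5},
])

```text
clock: 2.2
eef_pos: [0.3873, 0.2403, 0.3015]
tool_rot: [0.847, 0.531, -0.005, -0.007]
ft_force: [-0.3, 0.6, 0.0]
grip_width: 0.0428
grasp_force: 0.0
```

```bash
python3 s.py "mouth+.019*Zb+[0,0,.08]"
```

```text
jog [-0.382   0.824   0.0603] yawerr(units,+tool) 0.032 tz [-0.017  0.007 -1.   ] pos [0.3873 0.2403 0.3015] t 2.2 j [0.55 0.14 0.06 1.5  0.01 2.57] F [-0.3  0.6  0. ] w 0.042803652107893504
rel mouth Xs,Ys,z 0.0984 0.2496 0.1185
```

>>> jog_arm([
  {"delta_pos": [-0.38, 0.824, 0.06], "yaw": 0.032, "fingers": 0.4},
  {"delta_pos": [-0.38, 0.824, 0.06], "yaw": 0.032, "fingers": 0.4},
  {"delta_pos": [-0.38, 0.824, 0.06], "yaw": 0.032, "fingers": 0.4},
  {"delta_pos": [-0.38, 0.824, 0.06], "yaw": 0.032, "fingers": 0.4},
  {"delta_pos": [-0.38, 0.824, 0.06], "yaw": 0.032, "fingers": 0.4},
  {"delta_pos": [-0.38, 0.824, 0.06], "yaw": 0.032, "fingers": 0.4},
  {"delta_pos": [-0.38, 0.824, 0.06], "yaw": 0.032, "fingers": 0.4},
  {"delta_pos": [-0.38, 0.824, 0.06], "yaw": 0.032, "fingers": 0.4},
])

```text
clock: 3.0
eef_pos: [0.559, 0.034, 0.2789]
tool_rot: [0.852, 0.523, -0.006, -0.008]
ft_force: [0.2, 0.4, 0.5]
grip_width: 0.0344
grasp_force: 0.0
```

```bash
python3 s.py "mouth+.019*Zb+[0,0,-.005]"; python3 - <<'E'
from h import *
save(cam('scene'),'s2.png',(190,100,330,240),4)
E
```

```text
jog [-0.0125  0.0137  0.2824] yawerr(units,+tool) 0.006 tz [-0.018  0.008 -1.   ] pos [0.559  0.034  0.2789] t 3.0 j [0.06 0.36 0.3  1.52 0.01 2.1 ] F [0.2 0.4 0.5] w 0.0343570130902866
rel mouth Xs,Ys,z -0.0063 0.0025 0.0959
```

View pics/s2.png

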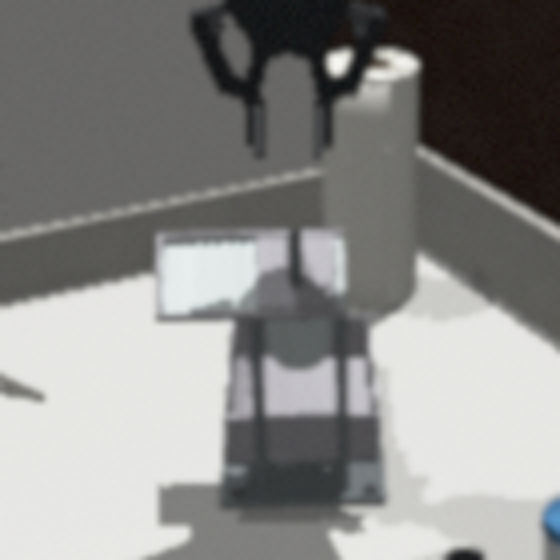

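The fingers (crop px 257 and 322) straddle the tab (296,260). I'm descending and gripping.

>>> jog_arm([
  {"delta_pos": [-0.012, 0.013, 0.14], "yaw": 0, "fingers": 0.4},
  {"delta_pos": [-0.012, 0.013, 0.2], "yaw": 0, "fingers": 0.4},
  {"delta_pos": [-0.012, 0.013, 0.25], "yaw": 0, "fingers": 0.4},
  {"delta_pos": [-0.012, 0.013, 0.28], "yaw": 0, "fingers": 0.4},
  {"delta_pos": [-0.012, 0.013, 0.28], "yaw": 0, "fingers": 0},
  {"delta_pos": [-0.012, 0.013, 0.28], "yaw": 0, "fingers": 0},
  {"delta_pos": [-0.012, 0.013, 0.28], "yaw": 0, "fingers": 0},
  {"delta_pos": [-0.012, 0.013, 0.28], "yaw": 0, "fingers": 0},
  {"delta_pos": [-0.012, 0.013, 0.28], "yaw": 0, "fingers": 0},
])

```text
clock: 3.95
eef_pos: [0.5594, 0.03, 0.1963]
tool_rot: [0.852, 0.523, -0.005, -0.008]
ft_force: [-4.6, 3.9, 0.2]
grip_width: 0.0083
grasp_force: 59.7
```

```bash
python3 s.py "mouth+.019*Zb+.062*Ys+[0,0,-.005]"
```

```text
jog [ 1.000e-04 -2.055e-01  1.110e-02] yawerr(units,+tool) 0.007 tz [-0.017  0.009 -1.   ] pos [0.5594 0.03   0.1963] t 3.95 j [0.05 0.39 0.12 1.32 0.01 2.09] F [-4.6  3.9  0.2] w 0.008275630931732846
rel mouth Xs,Ys,z -0.0098 0.0003 0.0133
```

>>> jog_arm([
  {"delta_pos": [0, -0.05, 0], "yaw": 0, "fingers": 0},
  {"delta_pos": [0, -0.1, 0], "yaw": 0, "fingers": 0},
  {"delta_pos": [0, -0.15, 0], "yaw": 0, "fingers": 0},
  {"delta_pos": [0, -0.19, 0], "yaw": 0, "fingers": 0},
  {"delta_pos": [0, -0.205, 0], "yaw": 0, "fingers": 0},
  {"delta_pos": [0, -0.21, 0], "yaw": 0, "fingers": 0},
  {"delta_pos": [0, -0.213, 0], "yaw": 0, "fingers": 0},
  {"delta_pos": [0, -0.213, 0], "yaw": 0, "fingers": 0},
])

```text
clock: 4.75
eef_pos: [0.5039, 0.0579, 0.1963]
tool_rot: [0.853, 0.523, -0.004, -0.007]
ft_force: [3.9, 1.4, -10.6]
grip_width: 0.0088
grasp_force: 58.6
```

```bash
python3 s.py "mouth+.019*Zb+.062*Ys+[0,0,-.005]"
```

```text
jog [0.0009 0.0016 0.0075] yawerr(units,+tool) 0.006 tz [-0.015  0.008 -1.   ] pos [0.5039 0.0579 0.1963] t 4.75 j [ 0.11  0.28 -0.03  1.27  0.01  2.15] F [  3.9   1.4 -10.6] w 0.008776160507732179
rel mouth Xs,Ys,z -0.0104 0.0624 0.0133
```

>>> jog_arm([
  {"delta_pos": [0, 0.002, 0], "yaw": 0, "fingers": 0.5},
  {"delta_pos": [0, 0.002, 0], "yaw": 0, "fingers": 0.5},
  {"delta_pos": [0, 0, -0.12], "yaw": 0, "fingers": 0.5},
  {"delta_pos": [0, 0, -0.26], "yaw": 0, "fingers": 0.6},
  {"delta_pos": [-0.3, 0.15, -0.26], "yaw": 0, "fingers": 0.6},
  {"delta_pos": [-0.5, 0.25, -0.26], "yaw": 0, "fingers": 0.6},
  {"delta_pos": [-1, 0.5, -0.26], "yaw": 0, "fingers": 0.6},
  {"delta_pos": [-1, 0.5, -0.26], "yaw": 0, "fingers": 0.6},
  {"delta_pos": [-1, 0.5, -0.26], "yaw": 0, "fingers": 0.6},
  {"delta_pos": [-1, 0.5, -0.26], "yaw": 0, "fingers": 0.6},
  {"delta_pos": [-1, 0.5, -0.26], "yaw": 0, "fingers": 0.6},
  {"delta_pos": [-1, 0.5, -0.26], "yaw": 0, "fingers": 0.6},
])

```text
clock: 5.95
eef_pos: [0.5007, -0.2832, 0.2725]
tool_rot: [0.854, 0.52, -0.005, -0.006]
ft_force: [1.0, 0.3, -0.2]
grip_width: 0.0512
grasp_force: 0.0
```

```bash
python3 s.py "np.array([.487,-.3185,.22])"; python3 - <<'E'
from h import *
a=cam('scene');b=cam('top')
# refine: guard position, rod head, stand
for c in(a,b):
    q=(c['W']-mouth).reshape(-1,3); q=q[~np.isnan(q[:,0])];l=np.c_[q@Xb,q@Ys,q@Zb]
    m=(abs(l[:,0])<.03)&(abs(l[:,1]-.06)<.035)&(l[:,2]>.012)&(l[:,2]<.05);print('tab',m.sum(),l[m].mean(0))
W=a['W'].reshape(-1,3);d=np.hypot(W[:,0]-.487,W[:,1]+.3185)
for z0,z1 in((.06,.08),(.1,.12),(.135,.15),(.15,.165),(.168,.18)):
    t=W[(d<.03)&(W[:,2]>z0)&(W[:,2]<z1)];print(z0,len(t),t.mean(0))
print('cam dir',-a['R'].T@a['t'])
ia=a['image'][110:210,200:310,::-1]; ib=a['image'][215:315,270:345,::-1]
f=lambda i:cv2.resize(i,(380,int(380*i.shape[0]/i.shape[1])),interpolation=3)
ims=[f(ia),f(ib)];H=max(i.shape[0] for i in ims)
cv2.imwrite('pics/c2.png',np.hstack([cv2.copyMakeBorder(i,0,H-i.shape[0],0,0,0) for i in ims]))
E
```

```text
jog [-0.1251  0.0165  0.175 ] yawerr(units,+tool) -0.003 tz [-0.016  0.005 -1.   ] pos [ 0.5007 -0.2832  0.2725] t 5.95 j [-0.51  0.4   0.33  1.52 -0.    1.54] F [ 1.   0.3 -0.2] w 0.05119748484560189
rel mouth Xs,Ys,z -0.315 -0.091 0.0895
tab 51 [-0.00519659  0.06374173  0.02988567]
tab 54 [0.00469178 0.06146707 0.03079846]
0.06 54 [ 0.48158244 -0.32568815  0.06987084]
0.1 57 [ 0.48142696 -0.32487818  0.11042066]
0.135 64 [ 0.48074042 -0.32564191  0.1425384 ]
0.15 61 [ 0.48044651 -0.32513528  0.15777276]
0.168 55 [ 0.48454086 -0.32002821  0.16987379]
cam dir [ 0.0849601  -0.941776    0.67891453]
```

View pics/c2.png

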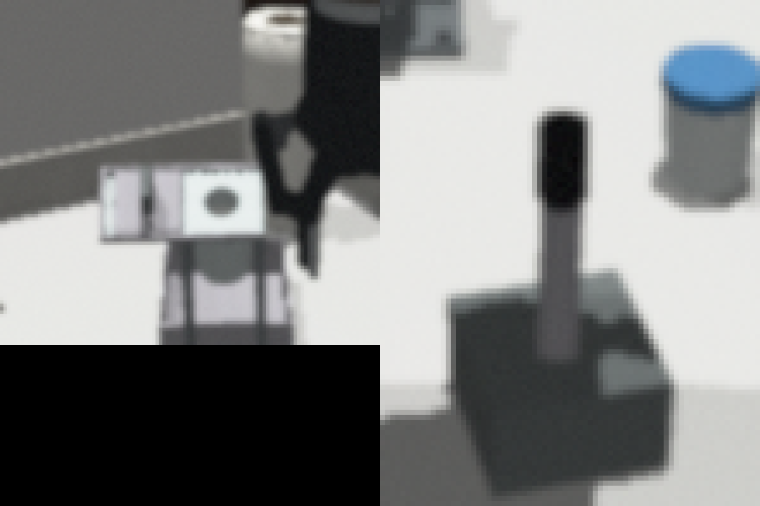

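The left crop shows the guard open and the hole clear (220,202). The right crop confirms the rod upright in the grey stand, head at (562,160). I'm grasping the head.

>>> jog_arm([
  {"delta_pos": [-0.125, 0.017, 0], "yaw": 0, "fingers": 0.6},
  {"delta_pos": [-0.125, 0.017, 0.1], "yaw": 0, "fingers": 0.6},
  {"delta_pos": [-0.125, 0.017, 0.24], "yaw": 0, "fingers": 0.6},
  {"delta_pos": [-0.125, 0.017, 0.36], "yaw": 0, "fingers": 0.6},
  {"delta_pos": [-0.125, 0.017, 0.46], "yaw": 0, "fingers": 0.6},
  {"delta_pos": [-0.125, 0.017, 0.468], "yaw": 0, "fingers": 0.6},
  {"delta_pos": [-0.125, 0.017, 0.468], "yaw": 0, "fingers": 0},
  {"delta_pos": [-0.125, 0.017, 0.468], "yaw": 0, "fingers": 0},
  {"delta_pos": [-0.125, 0.017, 0.468], "yaw": 0, "fingers": 0},
  {"delta_pos": [-0.125, 0.017, 0.468], "yaw": 0, "fingers": 0},
  {"delta_pos": [-0.125, 0.017, 0.468], "yaw": 0, "fingers": 0},
])

```text
clock: 7.15
eef_pos: [0.4886, -0.3136, 0.1343]
tool_rot: [0.853, 0.523, -0.004, -0.005]
ft_force: [0.4, 0.7, 6.3]
grip_width: 0.0224
grasp_force: 59.5
```

```bash
python3 s.py "np.array([.4865,-.3183,.132])"; python3 -c "
from h import *
c=cam('scene');print(proj(c,mouth))"
```

```text
jog [-0.0169  0.001   0.0078] yawerr(units,+tool) 0.006 tz [-0.012  0.005 -1.   ] pos [ 0.4886 -0.3136  0.1343] t 7.15 j [-0.57  0.46  0.07  1.19 -0.    1.47] F [0.4 0.7 6.3] w 0.022383404620420967
rel mouth Xs,Ys,z -0.3476 -0.0941 -0.0487
[264.01949542 168.22513683]
```

>>> jog_arm([
  {"delta_pos": [0, 0, 0], "yaw": 0, "fingers": 0.5},
  {"delta_pos": [0, 0, 0], "yaw": 0, "fingers": 0.5},
  {"delta_pos": [-0.017, 0, 0.005], "yaw": 0, "fingers": 0.5},
  {"delta_pos": [-0.017, 0, 0.005], "yaw": 0, "fingers": 0.5},
  {"delta_pos": [-0.017, 0, 0.005], "yaw": 0, "fingers": 0},
  {"delta_pos": [-0.017, 0, 0.005], "yaw": 0, "fingers": 0},
  {"delta_pos": [-0.017, 0, 0.005], "yaw": 0, "fingers": 0},
  {"delta_pos": [-0.017, 0, 0.005], "yaw": 0, "fingers": 0},
  {"delta_pos": [-0.017, 0, 0.005], "yaw": 0, "fingers": 0},
])

```text
clock: 8.1
eef_pos: [0.4846, -0.3173, 0.1301]
tool_rot: [0.853, 0.523, -0.005, -0.007]
ft_force: [1.2, 0.3, -1.4]
grip_width: 0.0226
grasp_force: 58.8
```

```bash
python3 s.py "np.array([.4865,-.3183,.132])"
```

```text
jog [-0.0001  0.0069 -0.0064] yawerr(units,+tool) 0.006 tz [-0.016  0.007 -1.   ] pos [ 0.4846 -0.3173  0.1301] t 8.1 j [-0.58  0.47  0.07  1.19 -0.    1.46] F [ 1.2  0.3 -1.4] w 0.022556883089067385
rel mouth Xs,Ys,z -0.3527 -0.0923 -0.0529
```

>>> jog_arm([
  {"delta_pos": [0, 0, -0.05], "yaw": 0, "fingers": 0},
  {"delta_pos": [0, 0, -0.1], "yaw": 0, "fingers": 0},
  {"delta_pos": [0, 0, -0.12], "yaw": 0, "fingers": 0},
  {"delta_pos": [0, 0, -0.12], "yaw": 0, "fingers": 0},
  {"delta_pos": [-0.03, 0, -0.12], "yaw": 0, "fingers": 0},
  {"delta_pos": [-0.055, 0, -0.12], "yaw": 0, "fingers": 0},
  {"delta_pos": [-0.073, 0, -0.12], "yaw": 0, "fingers": 0},
  {"delta_pos": [-0.09, 0, -0.119], "yaw": 0, "fingers": 0},
  {"delta_pos": [-0.105, 0, -0.117], "yaw": 0, "fingers": 0},
  {"delta_pos": [-0.12, 0, -0.115], "yaw": 0, "fingers": 0},
  {"delta_pos": [-0.135, 0, -0.112], "yaw": 0, "fingers": 0},
  {"delta_pos": [-0.135, 0, -0.112], "yaw": 0, "fingers": 0},
])

```text
clock: 9.3
eef_pos: [0.4675, -0.354, 0.1633]
tool_rot: [0.853, 0.522, -0.004, -0.007]
ft_force: [5.0, 2.3, -2.2]
grip_width: 0.0228
grasp_force: 59.5
```

```bash
cat >> h.py <<'E'
def rod(c,f):
    # rod axis from cloud: points below fingers; centreline from camera-facing surface
    W=c['W'].reshape(-1,3); o=bot.get_obs(); T=R.from_quat(o['tool_rot']).as_matrix(); g=o['eef_pos']-.019*T[:,2]
    W=W[~np.isnan(W[:,0])]; q=W-g; x=q@Xs;y=q@Ys;z=q[:,2]
    m=(abs(y)<.016)&(z<-.028)&(z>-.135)&(x>-.03)&(x<.13)&(W[:,2]>.06 if f=='stand' else True)
    return q,m,x,y,z,g
E
python3 - <<'E'
from h import *
c=cam('scene');q,m,x,y,z,g=rod(c,'stand')
for a in np.arange(-.11,-.03,.02):
    k=m&(z>a)&(z<a+.02);print(a,k.sum(),np.median(x[k]),x[k].min(),x[k].max(),np.median(y[k]))
k=m;p=np.polyfit(z[k],x[k],1);print('tilt',np.degrees(np.arctan(-p[0])))
save(c,'s3.png',(250,190,380,320),4.5)
print(bot.get_obs()['eef_pos'],bot.get_obs()['ft_force'])
E
```

```text
-0.11 47 0.019400192272463194 0.015393185483626936 0.030229970596053077 0.003496385007093171
-0.09 45 0.014288541273336279 0.009174065197616982 0.019952897812304297 0.0024243177234107953
-0.06999999999999999 51 0.008820324947196503 0.0031683070457754364 0.015564105501966033 0.002678605784322888
-0.04999999999999999 51 0.0036187910849699457 -0.001068191655188018 0.00820334783543687 0.0031770636986591023
tilt 15.390907278524983
[ 0.46754452 -0.35392721  0.16334648] [ 5.09502456  2.22098553 -2.42781902]
```

View pics/s3.png

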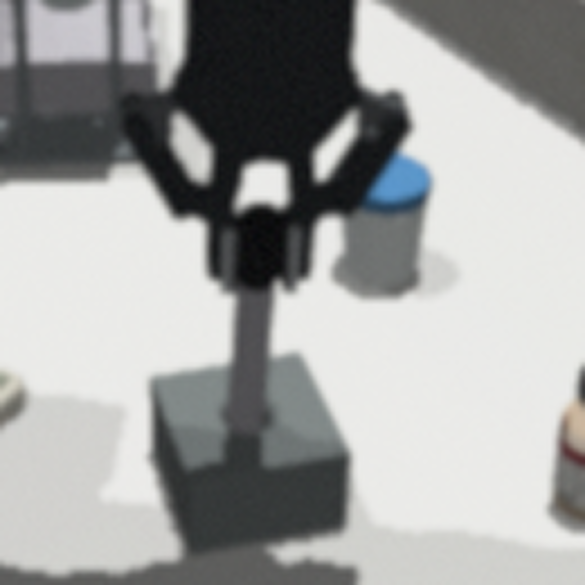

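The crop shows the rod pivoting in the pads (head at 262,240, stem entering the hole at 248,410), tilt about 15°. I'm continuing the arc.

>>> jog_arm([
  {"delta_pos": [-0.02, 0, 0.005], "yaw": 0, "fingers": 0},
  {"delta_pos": [-0.04, 0, 0.011], "yaw": 0, "fingers": 0},
  {"delta_pos": [-0.061, 0, 0.017], "yaw": 0, "fingers": 0},
  {"delta_pos": [-0.08, 0, 0.025], "yaw": 0, "fingers": 0},
  {"delta_pos": [-0.1, 0, 0.034], "yaw": 0, "fingers": 0},
  {"delta_pos": [-0.118, 0, 0.043], "yaw": 0, "fingers": 0},
  {"delta_pos": [-0.128, 0, 0.048], "yaw": 0, "fingers": 0},
  {"delta_pos": [-0.128, 0, 0.048], "yaw": 0, "fingers": 0},
])

```text
clock: 10.15
eef_pos: [0.4496, -0.3883, 0.1496]
tool_rot: [0.853, 0.522, -0.004, -0.007]
ft_force: [5.1, 2.1, 0.6]
grip_width: 0.0225
grasp_force: 61.4
```

```bash
cat > r.py <<'E'
from h import *
c=cam('scene');q,m,x,y,z,g=rod(c,'stand')
for _ in range(3):
    p=np.polyfit(z[m],x[m],1);m=m&(abs(x-np.polyval(p,z))<.015)
py=np.polyfit(z[m],y[m],1)
print('tilt',np.degrees(np.arctan(-p[0])),'x at grasp',p[1],'n',m.sum(),'ytilt',np.degrees(np.arctan(-py[0])),'y0',py[1])
print('z range',z[m].min(),z[m].max())
E
python3 r.py; python3 s.py "np.array([.45,-.39,.14])"
```

```text
tilt 32.6349907732939 x at grasp -0.007899334137162359 n 120 ytilt 2.150797035239969 y0 0.0007965514095972726
z range -0.10821449091225992 -0.028452600617874774
jog [-0.005   0.004   0.0322] yawerr(units,+tool) 0.005 tz [-0.014  0.007 -1.   ] pos [ 0.4497 -0.3882  0.1497] t 10.2 j [-0.71  0.48  0.14  1.25 -0.    1.33] F [5.4 0.2 0. ] w 0.02327062304335759
rel mouth Xs,Ys,z -0.4317 -0.0938 -0.0333
```

>>> jog_arm([
  {"delta_pos": [-0.02, 0, -0.05], "yaw": 0, "fingers": 0},
  {"delta_pos": [-0.02, 0, -0.2], "yaw": 0, "fingers": 0},
  {"delta_pos": [0, 0, -0.36], "yaw": 0, "fingers": 0},
  {"delta_pos": [0, 0, -0.5], "yaw": 0, "fingers": 0},
  {"delta_pos": [0.1, -0.05, -0.53], "yaw": 0, "fingers": 0},
  {"delta_pos": [0.25, -0.12, -0.53], "yaw": 0, "fingers": 0},
  {"delta_pos": [0.4, -0.2, -0.53], "yaw": 0, "fingers": 0},
  {"delta_pos": [0.55, -0.28, -0.53], "yaw": 0, "fingers": 0},
  {"delta_pos": [0.7, -0.3, -0.53], "yaw": 0, "fingers": 0},
  {"delta_pos": [0.85, -0.3, -0.53], "yaw": 0, "fingers": 0},
  {"delta_pos": [0.95, -0.3, -0.53], "yaw": 0, "fingers": 0},
  {"delta_pos": [0.95, -0.3, -0.53], "yaw": 0, "fingers": 0},
])

```text
clock: 11.4
eef_pos: [0.5006, -0.0921, 0.3087]
tool_rot: [0.851, 0.525, -0.007, -0.008]
ft_force: [-0.8, -2.0, 0.1]
grip_width: 0.0225
grasp_force: 60.8
```

```bash
sed -i "s/'stand')/'x')/" r.py; cat >> r.py <<'E'
a=np.array([p[0],py[0],1]);a/=np.linalg.norm(a)   # local dir (X,Y,z) up
A=a[0]*Xs+a[1]*Ys+np.array([0,0,a[2]])
P0=g+p[1]*Xs+py[1]*Ys
v=(-c['R'].T@c['t'])-g; v-=v@A*A; v/=np.linalg.norm(v)
P0=P0-v*.0079   # mean visible half cylinder offset
d=(mouth-P0)@A; e=P0+d*A-mouth
print('axis at mouth offset Xb',e@Xb,'Ys',e@Ys,'grasp above mouth',(g-mouth)@Zb,'axis-grasp off',(P0-g)@Xs,'tilt',np.degrees(np.arctan2(-(A@Xs),A[2])))
E
python3 r.py; python3 s.py "mouth+.163*Zb-.0035*Ys-[0,0,.019]"
```

```text
tilt 30.794958270441754 x at grasp -0.005625339133757381 n 181 ytilt 1.5983437366366047 y0 0.0016839148244024702
z range -0.12762106201458273 -0.029410830231878682
axis at mouth offset Xb -0.048876832740295736 Ys 0.00256989325568625 grasp above mouth 0.20062367157729083 axis-grasp off 0.0011607518569685929 tilt 30.794958270441754
jog [0.2011 0.0018 0.0212] yawerr(units,+tool) 0.01 tz [-0.02   0.005 -1.   ] pos [ 0.5    -0.0937  0.3088] t 11.45 j [-0.19  0.26  0.23  1.56  0.    1.85] F [-0.8  0.  -1.6] w 0.02307616328313466
rel mouth Xs,Ys,z -0.1469 -0.0036 0.1258
```

>>> jog_arm([
  {"delta_pos": [0.08, 0.007, 0.005], "yaw": 0, "fingers": 0},
  {"delta_pos": [0.16, 0.007, 0.015], "yaw": 0, "fingers": 0},
  {"delta_pos": [0.2, 0.007, 0.021], "yaw": 0, "fingers": 0},
  {"delta_pos": [0.2, 0.007, 0.021], "yaw": 0, "fingers": 0},
  {"delta_pos": [0.2, 0.007, 0.021], "yaw": 0, "fingers": 0},
])

```text
clock: 11.95
eef_pos: [0.5292, -0.0429, 0.3032]
tool_rot: [0.853, 0.522, -0.006, -0.007]
ft_force: [0.6, 0.3, -1.3]
grip_width: 0.0226
grasp_force: 60.8
```

```bash
python3 r.py; python3 s.py "mouth+.163*Zb-.0035*Ys-[0,0,.019]"; python3 - <<'E'
from h import *
a=cam('scene');save(a,'s4.png',(200,70,320,190),4.8)
E
```

```text
tilt 31.69492280168685 x at grasp -0.007697751425800112 n 160 ytilt -0.6509664641793221 y0 0.003588925166788374
z range -0.12343833381308922 -0.028336490006702186
axis at mouth offset Xb -0.0005952743830216401 Ys -0.004396885516237554 grasp above mouth 0.16507574398527566 axis-grasp off -0.0009790394829657235 tilt 31.69492280168685
jog [ 0.0062 -0.0092  0.0046] yawerr(units,+tool) 0.004 tz [-0.017  0.006 -1.   ] pos [ 0.5292 -0.043   0.3034] t 12.0 j [-0.08  0.3   0.27  1.56  0.    1.96] F [-0.4  0.2 -2.7] w 0.022752989950876868
rel mouth Xs,Ys,z -0.0884 -0.0063 0.1204
```

View pics/s4.png

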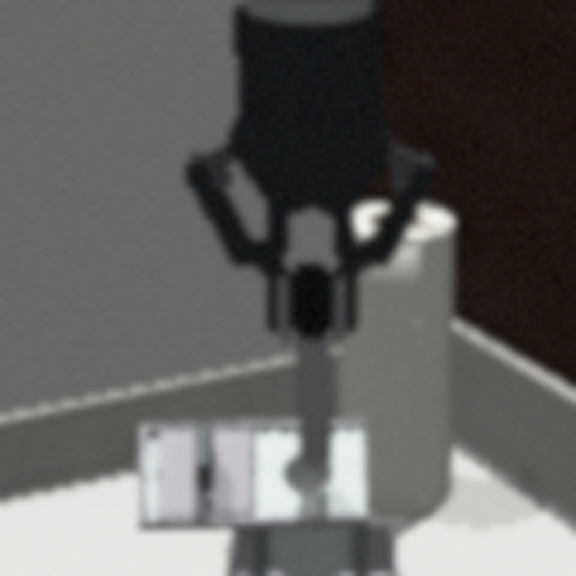

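The crop shows the stem at x≈316 and the hole centre at x≈307, so the rod is about 4–5 mm right (‑Ys). The depth fit agrees. I'm correcting that and inserting.

>>> jog_arm([
  {"delta_pos": [0.002, -0.015, 0], "yaw": 0, "fingers": 0},
  {"delta_pos": [0.002, -0.015, 0], "yaw": 0, "fingers": 0},
  {"delta_pos": [0.02, -0.015, 0.028], "yaw": 0, "fingers": 0},
  {"delta_pos": [0.035, -0.015, 0.053], "yaw": 0, "fingers": 0},
  {"delta_pos": [0.05, -0.015, 0.077], "yaw": 0, "fingers": 0},
  {"delta_pos": [0.064, -0.015, 0.099], "yaw": 0, "fingers": 0},
  {"delta_pos": [0.064, -0.015, 0.099], "yaw": 0, "fingers": 0},
])

```text
clock: 12.75
eef_pos: [0.5336, -0.0215, 0.2721]
tool_rot: [0.852, 0.523, -0.006, -0.008]
ft_force: [0.1, -1.0, -1.4]
grip_width: 0.0227
grasp_force: 60.7
```

```bash
python3 r.py; python3 s.py "mouth+.081*Zb-.002*Ys-[0,0,.019]"
```

```text
tilt 26.15656345623971 x at grasp -0.0003057400714621147 n 210 ytilt -1.2306311895635627 y0 0.0036323475912727584
z range -0.12594750514749328 -0.028031652976175547
axis at mouth offset Xb -0.004953050652371793 Ys 0.0005198555727576995 grasp above mouth 0.1280805267101406 axis-grasp off 0.006779734443594873 tilt 26.15656345623971
jog [0.0819 0.0075 0.1339] yawerr(units,+tool) 0.007 tz [-0.018  0.007 -1.   ] pos [ 0.5338 -0.0218  0.2729] t 12.8 j [-0.04  0.31  0.21  1.49  0.01  2.  ] F [-0.1  0.5 -1.5] w 0.02261758699627813
rel mouth Xs,Ys,z -0.0675 -0.0007 0.0899
```

>>> jog_arm([
  {"delta_pos": [0.015, 0, 0.025], "yaw": 0, "fingers": 0},
  {"delta_pos": [0.03, 0, 0.049], "yaw": 0, "fingers": 0},
  {"delta_pos": [0.045, 0, 0.073], "yaw": 0, "fingers": 0},
  {"delta_pos": [0.06, 0, 0.097], "yaw": 0, "fingers": 0},
  {"delta_pos": [0.075, 0, 0.121], "yaw": 0, "fingers": 0},
  {"delta_pos": [0.083, 0, 0.134], "yaw": 0, "fingers": 0},
  {"delta_pos": [0.085, 0, 0.138], "yaw": 0, "fingers": 0},
  {"delta_pos": [0.085, 0, 0.138], "yaw": 0, "fingers": 0},
])

```text
clock: 13.6
eef_pos: [0.5445, 0.0012, 0.2314]
tool_rot: [0.852, 0.523, -0.006, -0.008]
ft_force: [0.1, -0.3, -1.9]
grip_width: 0.0226
grasp_force: 60.7
```

```bash
python3 s.py "mouth+.081*Zb-.002*Ys-[0,0,.019]"; python3 - <<'E'
from h import *
b=cam('top')
l=b['W'].reshape(-1,3)-mouth-.052*Xs;im=b['image'].reshape(-1,3).astype(int)
x,y,z=l@Xs,l@Ys,l[:,2]+.183
m=(x>.03)&(x<.15)&(abs(y)<.055)&(z>.02)&(z<.07)
print('above tray floor',m.sum(),np.c_[x,y,z,im][m][:40:3].round(3).tolist() if m.sum() else '')
save(b,'t4.png',(130,140,250,260),4.5)
E
```

```text
jog [-0.0029  0.0078 -0.0042] yawerr(units,+tool) 0.007 tz [-0.018  0.008 -1.   ] pos [0.5445 0.0012 0.2314] t 13.6 j [-0.    0.34  0.15  1.39  0.01  2.04] F [ 0.1 -0.3 -1.9] w 0.02264616179085813
rel mouth Xs,Ys,z -0.0422 0.0004 0.0484
above tray floor 42 [[0.15, -0.049, 0.03, 36.0, 36.0, 38.0], [0.149, -0.033, 0.039, 34.0, 33.0, 36.0], [0.15, -0.024, 0.03, 38.0, 36.0, 40.0], [0.149, -0.009, 0.053, 27.0, 25.0, 29.0], [0.15, -0.007, 0.032, 36.0, 35.0, 38.0], [0.15, 0.006, 0.043, 33.0, 31.0, 33.0], [0.15, 0.012, 0.041, 34.0, 33.0, 36.0], [0.15, 0.017, 0.032, 38.0, 36.0, 39.0], [0.149, 0.018, 0.021, 64.0, 62.0, 65.0], [0.15, 0.027, 0.025, 38.0, 38.0, 41.0], [0.149, 0.033, 0.025, 39.0, 38.0, 39.0], [0.15, 0.047, 0.044, 29.0, 28.0, 29.0], [0.148, 0.048, 0.035, 33.0, 33.0, 34.0], [0.15, 0.051, 0.025, 37.0, 35.0, 39.0]]
```

View pics/t4.png

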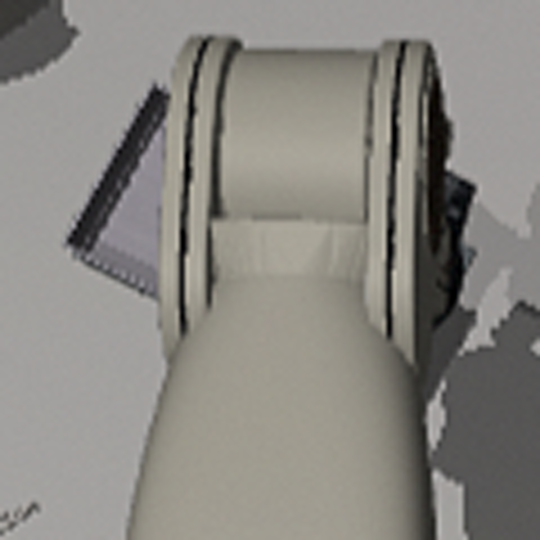

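The arm hides most of the tray. Force is back to the rod's weight, so I'll push 10 mm more for margin and withdraw along the bore.

>>> jog_arm([
  {"delta_pos": [0.01, 0, 0.016], "yaw": 0, "fingers": 0},
  {"delta_pos": [0.018, 0, 0.028], "yaw": 0, "fingers": 0},
  {"delta_pos": [0.018, 0, 0.028], "yaw": 0, "fingers": 0},
  {"delta_pos": [-0.01, 0, -0.016], "yaw": 0, "fingers": 0},
  {"delta_pos": [-0.04, 0, -0.064], "yaw": 0, "fingers": 0},
  {"delta_pos": [-0.08, 0, -0.128], "yaw": 0, "fingers": 0},
  {"delta_pos": [-0.12, 0, -0.191], "yaw": 0, "fingers": 0},
  {"delta_pos": [-0.16, 0, -0.255], "yaw": 0, "fingers": 0},
  {"delta_pos": [-0.17, 0, -0.27], "yaw": 0, "fingers": 0},
  {"delta_pos": [-0.17, 0, -0.27], "yaw": 0, "fingers": 0},
])

```text
clock: 14.65
eef_pos: [0.5235, -0.046, 0.3151]
tool_rot: [0.853, 0.522, -0.004, -0.006]
ft_force: [-0.5, -0.4, -2.3]
grip_width: 0.0228
grasp_force: 60.8
```

```bash
python3 r.py; python3 s.py "np.array([.45,-.39,.14])"
```

```text
tilt 30.798800820920295 x at grasp -0.006324481967402432 n 173 ytilt 1.5187169918397894 y0 0.0005090645492077603
z range -0.12509672636857397 -0.02809392690121376
axis at mouth offset Xb -0.001051095907520176 Ys 0.0021429220500943694 grasp above mouth 0.17652909850966567 axis-grasp off 0.00046105139924866774 tilt 30.798800820920295
jog [-1.1338  0.3141  0.5743] yawerr(units,+tool) 0.005 tz [-0.015  0.008 -1.   ] pos [ 0.5232 -0.0455  0.3138] t 14.7 j [-0.09  0.29  0.28  1.58  0.01  1.95] F [ 0.8  0.  -1.8] w 0.022795829689890985
rel mouth Xs,Ys,z -0.0934 -0.0022 0.1308
```

>>> jog_arm([
  {"delta_pos": [-0.15, 0, 0], "yaw": 0, "fingers": 0},
  {"delta_pos": [-0.3, 0.08, 0], "yaw": 0, "fingers": 0},
  {"delta_pos": [-0.45, 0.16, 0], "yaw": 0, "fingers": 0},
  {"delta_pos": [-0.6, 0.24, 0], "yaw": 0, "fingers": 0},
  {"delta_pos": [-0.75, 0.316, 0], "yaw": 0, "fingers": 0},
  {"delta_pos": [-0.9, 0.316, 0], "yaw": 0, "fingers": 0},
  {"delta_pos": [-0.99, 0.316, 0.1], "yaw": 0, "fingers": 0},
  {"delta_pos": [-0.99, 0.316, 0.2], "yaw": 0, "fingers": 0},
  {"delta_pos": [-0.99, 0.316, 0.2], "yaw": 0, "fingers": 0},
])

```text
clock: 15.6
eef_pos: [0.4686, -0.351, 0.2453]
tool_rot: [0.853, 0.522, -0.007, -0.014]
ft_force: [-0.1, 1.0, -2.0]
grip_width: 0.0226
grasp_force: 60.7
```

```bash
python3 s.py "mouth-.4245*Xs-.097*Ys+[0,0,-.0044]"; python3 - <<'E'
from h import *
b=cam('top')
save(b,'t5.png',(135,150,375,270),3.2)
W=b['W'];l=W.reshape(-1,3)-mouth-.052*Xs;x,y,z=l@Xs,l@Ys,l[:,2]+.183
m=(x>.02)&(x<.145)&(abs(y)<.055)&(z>.02)&(z<.07)
print(m.sum(),np.c_[x,y,z][m].mean(0),np.c_[x,y,z][m].min(0),np.c_[x,y,z][m].max(0))
E
python3 r.py
```

```text
jog [-0.1155  0.0181  0.2218] yawerr(units,+tool) 0.004 tz [-0.027  0.016 -1.   ] pos [ 0.4686 -0.351   0.2453] t 15.6 j [-0.64  0.44  0.32  1.48 -0.    1.4 ] F [-0.1  1.  -2. ] w 0.02264395075622716
rel mouth Xs,Ys,z -0.39 -0.0935 0.0623
215 [0.0649554  0.00862095 0.04004289] [ 0.03078644 -0.01202436  0.02457855] [0.09414276 0.02651363 0.0502371 ]
tilt 31.099308989360473 x at grasp -0.008405046921107322 n 209 ytilt 1.758797294021289 y0 0.003492933013273499
z range -0.1283862240140733 -0.028191676722842396
axis at mouth offset Xb -0.2877606743902047 Ys -0.08777978450952391 grasp above mouth 0.2804125863919437 axis-grasp off -0.0017985379452711073 tilt 31.09930898936047
```

View pics/t5.png

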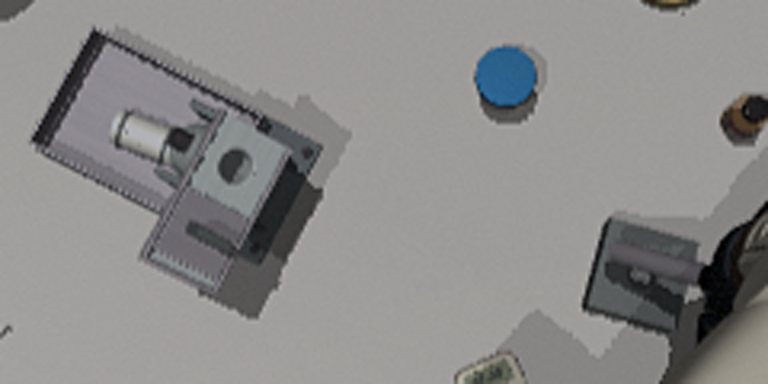

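The cartridge lies in the tray (crop 145,135). The empty stand hole is at about (642,273). Next is the pre-place pose above the stand.

>>> jog_arm([
  {"delta_pos": [-0.115, 0.018, 0.1], "yaw": 0, "fingers": 0},
  {"delta_pos": [-0.115, 0.018, 0.18], "yaw": 0, "fingers": 0},
  {"delta_pos": [-0.115, 0.018, 0.222], "yaw": 0, "fingers": 0},
  {"delta_pos": [-0.115, 0.018, 0.222], "yaw": 0, "fingers": 0},
  {"delta_pos": [-0.115, 0.018, 0.222], "yaw": 0, "fingers": 0},
  {"delta_pos": [-0.115, 0.018, 0.222], "yaw": 0, "fingers": 0},
])

```text
clock: 16.3
eef_pos: [0.4613, -0.3853, 0.1875]
tool_rot: [0.852, 0.523, -0.004, -0.006]
ft_force: [0.1, 0.2, -1.5]
grip_width: 0.0228
grasp_force: 60.8
```

```bash
sed -i "s/'x')/'stand')/" r.py; cat >> r.py <<'E'
tip=P0+((g-P0)@A-.143)*A; H=np.array([.4865,-.319,.05])
e=tip-H; print('tip-H Xs,Ys,z',(e@Xs).round(4),(e@Ys).round(4),e[2].round(4))
E
python3 r.py; python3 s.py "mouth-.4245*Xs-.097*Ys+[0,0,-.0044]"; python3 - <<'E'
from h import *
b=cam('top')
d=b['R'].T@np.array([(335.6-b['cx'])/b['fx'],(235.3-b['cy'])/b['fy'],1]);o=-b['R'].T@b['t'];print('hole',o+d*(.05-o[2])/d[2])
W=b['W'].reshape(-1,3);k=(abs(W[:,0]-.487)<.07)&(abs(W[:,1]+.319)<.07)&(W[:,2]>.044)&(W[:,2]<.055);print(cv2.minAreaRect(W[k][:,:2].astype(np.float32)))
a=cam('scene');save(a,'s6.png',(250,190,380,320),4.5)
E
```

```text
tilt 31.073773877663985 x at grasp -0.0066035715453889735 n 171 ytilt 1.6316443147901916 y0 0.001393815541146207
z range -0.12497456411840664 -0.028479226111179673
axis at mouth offset Xb -0.3490987242294243 Ys -0.09785465415630552 grasp above mouth 0.244994662436235 axis-grasp off -9.345147467833613e-05 tilt 31.073773877663985
tip-H Xs,Ys,z 0.0048 -0.0055 0.0349
jog [-0.0017 -0.0185  0.0296] yawerr(units,+tool) 0.007 tz [-0.013  0.005 -1.   ] pos [ 0.4612 -0.3854  0.1874] t 16.35 j [-0.69  0.47  0.23  1.34 -0.    1.35] F [ 1.  -0.2 -1.2] w 0.02278574065245593
rel mouth Xs,Ys,z -0.424 -0.1027 0.0044
hole [ 0.48760004 -0.31903403  0.05      ]
((0.48717886209487915, -0.3191016912460327), (0.08537028729915619, 0.0848727747797966), 74.70513153076172)
```

View pics/s6.png

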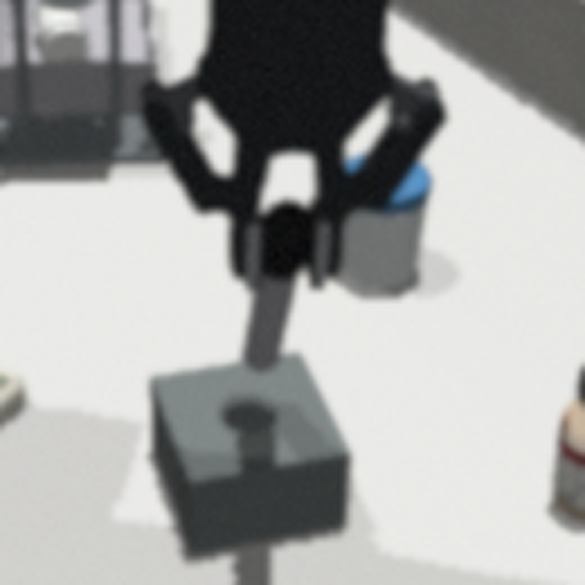

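Crop: the tip is at (260,362) and the hole at (249,413). The depth fit gives about 5 mm Y error. I'm shifting and lowering the tip just into the hole.

>>> jog_arm([
  {"delta_pos": [-0.007, -0.016, 0], "yaw": 0, "fingers": 0},
  {"delta_pos": [-0.007, -0.016, 0.04], "yaw": 0, "fingers": 0},
  {"delta_pos": [-0.007, -0.016, 0.08], "yaw": 0, "fingers": 0},
  {"delta_pos": [-0.007, -0.016, 0.11], "yaw": 0, "fingers": 0},
  {"delta_pos": [-0.007, -0.016, 0.127], "yaw": 0, "fingers": 0},
  {"delta_pos": [-0.007, -0.016, 0.138], "yaw": 0, "fingers": 0},
  {"delta_pos": [-0.007, -0.016, 0.138], "yaw": 0, "fingers": 0},
])

```text
clock: 17.15
eef_pos: [0.4541, -0.384, 0.1434]
tool_rot: [0.852, 0.523, -0.005, -0.008]
ft_force: [1.9, 0.4, -1.7]
grip_width: 0.0226
grasp_force: 60.8
```

```bash
python3 r.py; python3 s.py "mouth-.4245*Xs-.097*Ys+[0,0,-.0044]"
```

```text
tilt 31.64391870347649 x at grasp -0.0074597385310358226 n 110 ytilt 2.8024356084798296 y0 0.0007303704827869137
z range -0.1025246986900182 -0.029147667882101436
axis at mouth offset Xb -0.37230041383185986 Ys -0.08928921632535239 grasp above mouth 0.20923506549413415 axis-grasp off -0.0010713398333034381 tilt 31.643918703476498
tip-H Xs,Ys,z 0.0031 0.0027 -0.0083
jog [ 0.0054  0.0015 -0.116 ] yawerr(units,+tool) 0.006 tz [-0.016  0.008 -1.   ] pos [ 0.4542 -0.3842  0.1438] t 17.2 j [-0.7   0.49  0.14  1.24 -0.    1.34] F [ 0.3  1.3 -1.6] w 0.02273190613237931
rel mouth Xs,Ys,z -0.4261 -0.0959 -0.0392
```

>>> jog_arm([
  {"delta_pos": [0.018, 0.004, -0.007], "yaw": 0, "fingers": 0},
  {"delta_pos": [0.038, 0.004, -0.015], "yaw": 0, "fingers": 0},
  {"delta_pos": [0.058, 0.004, -0.023], "yaw": 0, "fingers": 0},
  {"delta_pos": [0.079, 0.004, -0.03], "yaw": 0, "fingers": 0},
  {"delta_pos": [0.1, 0.004, -0.037], "yaw": 0, "fingers": 0},
  {"delta_pos": [0.121, 0.004, -0.042], "yaw": 0, "fingers": 0},
  {"delta_pos": [0.121, 0.004, -0.042], "yaw": 0, "fingers": 0},
])

```text
clock: 17.9
eef_pos: [0.4719, -0.3545, 0.1585]
tool_rot: [0.853, 0.522, -0.006, -0.005]
ft_force: [-2.8, -5.4, 1.1]
grip_width: 0.0226
grasp_force: 59.6
```

```bash
python3 r.py; python3 s.py "mouth-.4245*Xs-.097*Ys+[0,0,-.0044]"
```

```text
tilt 17.13102657441926 x at grasp -0.007481600231958032 n 208 ytilt 1.2762909011589483 y0 0.0023135637440675452
z range -0.1168857275079328 -0.028200084521349422
axis at mouth offset Xb -0.363076389173483 Ys -0.09491923821602949 grasp above mouth 0.20314316760717432 axis-grasp off -3.358441098533014e-05 tilt 17.131026574419256
tip-H Xs,Ys,z 0.0045 0.0005 -0.0092
jog [-0.1097 -0.0049 -0.0671] yawerr(units,+tool) 0.006 tz [-0.016  0.002 -1.   ] pos [ 0.4718 -0.3546  0.1583] t 17.95 j [-0.64  0.47  0.14  1.26 -0.01  1.4 ] F [-3.8 -3.8  1.9] w 0.022656732521916335
rel mouth Xs,Ys,z -0.3917 -0.098 -0.0247
```

>>> jog_arm([
  {"delta_pos": [0.025, 0, -0.006], "yaw": 0, "fingers": 0},
  {"delta_pos": [0.05, 0, -0.011], "yaw": 0, "fingers": 0},
  {"delta_pos": [0.075, 0, -0.014], "yaw": 0, "fingers": 0},
  {"delta_pos": [0.1, 0, -0.014], "yaw": 0, "fingers": 0},
  {"delta_pos": [0.125, 0, -0.013], "yaw": 0, "fingers": 0},
  {"delta_pos": [0.147, 0, -0.012], "yaw": 0, "fingers": 0},
  {"delta_pos": [0.147, 0, -0.012], "yaw": 0, "fingers": 0},
])

```text
clock: 18.65
eef_pos: [0.4923, -0.3136, 0.1607]
tool_rot: [0.852, 0.523, -0.005, -0.007]
ft_force: [-2.6, -3.8, 1.4]
grip_width: 0.0231
grasp_force: 58.7
```

```bash
python3 r.py; python3 s.py "np.array([.487,-.319,.1301])"
```

```text
tilt -1.3573899494697004 x at grasp -0.008611166191859011 n 273 ytilt 1.33184373460092 y0 0.0017268617502328078
z range -0.1194386095192801 -0.02811128045868075
axis at mouth offset Xb -0.29046955312739203 Ys -0.09713320506691434 grasp above mouth 0.1808811405770066 axis-grasp off -0.0007642205721077863 tilt -1.3573899494697006
tip-H Xs,Ys,z 0.0032 0.0012 -0.0133
jog [-0.0233 -0.0058  0.1016] yawerr(units,+tool) 0.007 tz [-0.016  0.006 -1.   ] pos [ 0.4922 -0.3138  0.1605] t 18.7 j [-0.57  0.46  0.13  1.26 -0.    1.48] F [-2.9 -3.7  0.9] w 0.022587829377545283
rel mouth Xs,Ys,z -0.3461 -0.0974 -0.0225
```

>>> jog_arm([
  {"delta_pos": [-0.015, 0.003, 0], "yaw": 0, "fingers": 0},
  {"delta_pos": [-0.015, 0.003, 0.02], "yaw": 0, "fingers": 0},
  {"delta_pos": [-0.015, 0.003, 0.045], "yaw": 0, "fingers": 0},
  {"delta_pos": [-0.015, 0.003, 0.07], "yaw": 0, "fingers": 0},
  {"delta_pos": [-0.015, 0.003, 0.09], "yaw": 0, "fingers": 0},
  {"delta_pos": [-0.015, 0.003, 0.097], "yaw": 0, "fingers": 0},
  {"delta_pos": [-0.015, 0.003, 0.097], "yaw": 0, "fingers": 0},
])

```text
clock: 19.4
eef_pos: [0.49, -0.3176, 0.1306]
tool_rot: [0.853, 0.523, -0.005, -0.008]
ft_force: [0.4, -1.1, -1.1]
grip_width: 0.0225
grasp_force: 58.8
```

```bash
python3 r.py; python3 s.py "np.array([.487,-.319,.1301])"
```

```text
tilt 0.19659212243937702 x at grasp -0.009055395329330392 n 176 ytilt 1.4830959177122118 y0 0.002189749586343831
z range -0.08930315181487487 -0.028614921604925195
axis at mouth offset Xb -0.30004640520157233 Ys -0.09732691376806907 grasp above mouth 0.1581383734883546 axis-grasp off -0.0012114204511420837 tilt 0.19659212243937702
tip-H Xs,Ys,z 0.0021 0.0019 -0.043
jog [-0.0086 -0.0075  0.0028] yawerr(units,+tool) 0.006 tz [-0.016  0.008 -1.   ] pos [ 0.4902 -0.3177  0.1309] t 19.45 j [-0.57  0.48  0.08  1.19 -0.    1.47] F [ 0.2  0.1 -1.8] w 0.022778319510676798
rel mouth Xs,Ys,z -0.3505 -0.0975 -0.0521
```

>>> jog_arm([
  {"delta_pos": [0, 0, 0], "yaw": 0, "fingers": 0.6},
  {"delta_pos": [0, 0, 0], "yaw": 0, "fingers": 0.6},
  {"delta_pos": [0, 0, 0], "yaw": 0, "fingers": 0.6},
  {"delta_pos": [0, 0, -0.1], "yaw": 0, "fingers": 0.6},
  {"delta_pos": [0, 0, -0.25], "yaw": 0, "fingers": 0.6},
  {"delta_pos": [0, 0, -0.4], "yaw": 0, "fingers": 0.5},
  {"delta_pos": [0, 0, -0.48], "yaw": 0, "fingers": 0.5},
  {"delta_pos": [0.14, -0.07, -0.48], "yaw": 0, "fingers": 0.4},
  {"delta_pos": [0.28, -0.14, -0.48], "yaw": 0, "fingers": 0.4},
  {"delta_pos": [0.4, -0.21, -0.48], "yaw": 0, "fingers": 0.4},
  {"delta_pos": [0.5, -0.26, -0.48], "yaw": 0, "fingers": 0.4},
  {"delta_pos": [0.5, -0.26, -0.48], "yaw": 0, "fingers": 0.4},
])

```text
clock: 20.65
eef_pos: [0.491, -0.1463, 0.2772]
tool_rot: [0.851, 0.525, -0.004, -0.007]
ft_force: [-0.2, -1.1, 0.2]
grip_width: 0.0339
grasp_force: 0.0
```

```bash
python3 s.py "mouth-.0104*Xs+.0624*Ys+[0,0,.08]"; python3 - <<'E'
from h import *
a=cam('scene');W=a['W'].reshape(-1,3);d=np.hypot(W[:,0]-.487,W[:,1]+.319)
for z0,z1 in((.06,.08),(.135,.15),(.168,.18)):
    t=W[(d<.03)&(W[:,2]>z0)&(W[:,2]<z1)];print(z0,len(t),t.mean(0),t[:,2].max())
E
```

```text
jog [ 0.627  -0.2664  0.0524] yawerr(units,+tool) 0.013 tz [-0.015  0.008 -1.   ] pos [ 0.491  -0.1463  0.2772] t 20.65 j [-0.29  0.26  0.16  1.48  0.    1.74] F [-0.2 -1.1  0.2] w 0.03393358311928957
rel mouth Xs,Ys,z -0.1977 -0.0197 0.0942
0.06 53 [ 0.48181367 -0.32419429  0.07002595] 0.07953086317668011
0.135 55 [ 0.47984968 -0.32549485  0.14224006] 0.14992897737765323
0.168 55 [ 0.48395479 -0.31914145  0.17002637] 0.17188037772950276
```

>>> jog_arm([
  {"delta_pos": [0.15, -0.06, 0], "yaw": 0.006, "fingers": 0.4},
  {"delta_pos": [0.3, -0.13, 0], "yaw": 0.006, "fingers": 0.4},
  {"delta_pos": [0.45, -0.19, 0], "yaw": 0.006, "fingers": 0.4},
  {"delta_pos": [0.58, -0.25, 0.02], "yaw": 0.006, "fingers": 0.4},
  {"delta_pos": [0.627, -0.267, 0.05], "yaw": 0.006, "fingers": 0.4},
  {"delta_pos": [0.627, -0.267, 0.05], "yaw": 0.006, "fingers": 0.4},
  {"delta_pos": [0.627, -0.267, 0.05], "yaw": 0.006, "fingers": 0.4},
])

```text
clock: 21.4
eef_pos: [0.5049, 0.0531, 0.2623]
tool_rot: [0.854, 0.52, -0.006, -0.007]
ft_force: [0.5, -0.4, -1.1]
grip_width: 0.0342
grasp_force: 0.0
```

```bash
python3 s.py "mouth-.0104*Xs+.0624*Ys+[0,0,.0133]"
```

```text
jog [ 0.0128 -0.0064  0.22  ] yawerr(units,+tool) -0.001 tz [-0.017  0.006 -1.   ] pos [0.5049 0.0531 0.2623] t 21.4 j [0.1  0.26 0.11 1.44 0.01 2.15] F [ 0.5 -0.4 -1.1] w 0.034227980821273166
rel mouth Xs,Ys,z -0.0141 0.0593 0.0793
```

>>> jog_arm([
  {"delta_pos": [0.012, -0.007, 0.08], "yaw": 0, "fingers": 0.4},
  {"delta_pos": [0.012, -0.007, 0.15], "yaw": 0, "fingers": 0.4},
  {"delta_pos": [0.012, -0.007, 0.2], "yaw": 0, "fingers": 0.4},
  {"delta_pos": [0.012, -0.007, 0.218], "yaw": 0, "fingers": 0.4},
  {"delta_pos": [0.012, -0.007, 0.218], "yaw": 0, "fingers": 0},
  {"delta_pos": [0.012, -0.007, 0.218], "yaw": 0, "fingers": 0},
  {"delta_pos": [0.012, -0.007, 0.218], "yaw": 0, "fingers": 0},
  {"delta_pos": [0.012, -0.007, 0.218], "yaw": 0, "fingers": 0},
  {"delta_pos": [0.012, -0.007, 0.218], "yaw": 0, "fingers": 0},
])

```text
clock: 22.3
eef_pos: [0.504, 0.0579, 0.1981]
tool_rot: [0.854, 0.52, -0.005, -0.006]
ft_force: [-1.0, -5.1, 3.5]
grip_width: 0.0084
grasp_force: 61.5
```

```bash
python3 s.py "mouth-.0098*Xs-.0*Ys+[0,0,.0133]"
```

```text
jog [0.0018 0.2076 0.0027] yawerr(units,+tool) -0.001 tz [-0.014  0.005 -1.   ] pos [0.504  0.0579 0.1981] t 22.3 j [ 0.11  0.28 -0.03  1.28  0.01  2.16] F [-1.  -5.1  3.5] w 0.008364510837779716
rel mouth Xs,Ys,z -0.0103 0.0623 0.0151
```

Gripped. I'm sliding the guard shut against its stop.

>>> jog_arm([
  {"delta_pos": [0, 0.05, 0], "yaw": 0, "fingers": 0},
  {"delta_pos": [0, 0.1, 0], "yaw": 0, "fingers": 0},
  {"delta_pos": [0, 0.15, 0], "yaw": 0, "fingers": 0},
  {"delta_pos": [0, 0.19, 0], "yaw": 0, "fingers": 0},
  {"delta_pos": [0, 0.206, 0], "yaw": 0, "fingers": 0},
  {"delta_pos": [0, 0.213, 0], "yaw": 0, "fingers": 0},
  {"delta_pos": [0, 0.217, 0], "yaw": 0, "fingers": 0},
  {"delta_pos": [0, 0.217, 0], "yaw": 0, "fingers": 0},
])

```text
clock: 23.1
eef_pos: [0.5594, 0.03, 0.198]
tool_rot: [0.854, 0.521, -0.006, -0.009]
ft_force: [-9.0, -0.1, 10.5]
grip_width: 0.0085
grasp_force: 62.7
```

```bash
python3 s.py "mouth-.0098*Xs-.0*Ys+[0,0,.0133]"
```

```text
jog [-0.0002  0.001   0.0057] yawerr(units,+tool) 0.001 tz [-0.019  0.009 -1.   ] pos [0.5594 0.03   0.198 ] t 23.1 j [0.05 0.39 0.13 1.33 0.01 2.09] F [-9.  -0.1 10.5] w 0.008541887286600111
rel mouth Xs,Ys,z -0.0097 0.0003 0.015
```

>>> jog_arm([
  {"delta_pos": [0, -0.004, 0], "yaw": 0, "fingers": 0},
  {"delta_pos": [0, -0.004, 0], "yaw": 0, "fingers": 0.4},
  {"delta_pos": [0, -0.004, 0], "yaw": 0, "fingers": 0.4},
  {"delta_pos": [0, -0.004, 0], "yaw": 0, "fingers": 0.4},
  {"delta_pos": [0, -0.004, -0.1], "yaw": 0, "fingers": 0.4},
  {"delta_pos": [0, -0.004, -0.25], "yaw": 0, "fingers": 0.4},
  {"delta_pos": [0, -0.15, -0.35], "yaw": 0, "fingers": 0.4},
  {"delta_pos": [0, -0.3, -0.35], "yaw": 0, "fingers": 0.4},
  {"delta_pos": [0, -0.45, -0.35], "yaw": 0, "fingers": 0.4},
  {"delta_pos": [0, -0.6, -0.35], "yaw": 0, "fingers": 0.4},
  {"delta_pos": [0, -0.6, -0.35], "yaw": 0, "fingers": 0.4},
  {"delta_pos": [0, -0.6, -0.35], "yaw": 0, "fingers": 0.4},
])

```text
clock: 24.3
eef_pos: [0.4029, 0.1114, 0.3047]
tool_rot: [0.853, 0.521, -0.004, -0.007]
ft_force: [0.3, -0.4, -0.9]
grip_width: 0.0339
grasp_force: 0.0
```

```bash
python3 - <<'E'
from h import *
for n in('scene','top'):
    c=cam(n);q=(c['W']-mouth).reshape(-1,3); q=q[~np.isnan(q[:,0])];l=np.c_[q@Xb,q@Ys,q@Zb]
    m=(abs(l[:,0])<.02)&(l[:,1]>-.03)&(l[:,1]<.09)&(l[:,2]>.028)&(l[:,2]<.04);print(n,'tab',m.sum(),l[m].mean(0),l[m].min(0),l[m].max(0))
    if n=='scene': save(c,'f.png',(190,110,400,330),2.7)
E
```

```text
scene tab 28 [-0.00173642  0.00201653  0.03247143] [-0.01550409 -0.00095388  0.02904652] [0.0146207  0.00504511 0.03540299]
top tab 43 [ 0.00249355 -0.00051424  0.0320502 ] [-0.01466387 -0.00545127  0.02859629] [0.01790603 0.00441591 0.03604078]
```

View pics/f.png

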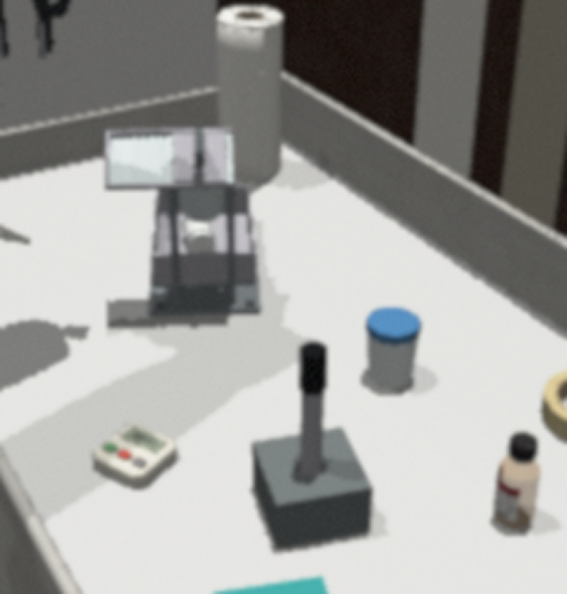

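The crop shows the guard shut (tab at 200,155, matching the start), the rod upright in the grey stand (312,410), and the cup, bottle and timer in place. The cartridge shows in the tray (200,232). I'm handing in.

```bash
python3 -c "
from workcell import bot
print(bot.job_done())"
```

```text
the job is handed in; nothing more can be done
None
```

The job is handed in at about 24 s on the robot clock: the cartridge is in the tray, the rod is back upright in its grey stand, the guard is fully shut, and the cup, bottle and timer were not touched.

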